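# Reset the board trimmer's locking fence

### The job

The blue setting block is lying in the way on the board trimmer's bed: first put it back, upright and seated on the floor of its own slot, the one with the blue label. Then squeeze the fence's red lock tab and, keeping it squeezed, slide the fence until its red pointer stands opposite the yellow flag, let go, and make sure that the lock has really dropped into a notch. Leave the other blocks and the jar where they are.

Things in the scene. Friction and masses are not known exactly. Their poses are not given: they have to be found in the camera images.
- trimmer: Board trimmer, fixed: grey bed 300 (x) by 460 (y) by 20 mm, from x = -180 to +120 mm of its origin (at table level, on the rail's centre line). z up, y along the rail; its x points roughly to the robot (yaw about pi), so -x is the open side, away from the robot. The rail, on the bed, is 50 mm wide and tops out 28 mm above the table.
- beam_front (a point): Middle of the lower front edge of the grey beam over the rail. Beam: trimmer x = -12 to +40 mm, 150 to 190 mm above the table, along y, on posts at y = +-220 mm. It keeps the gripper's body from coming straight down onto the fence's grip: come tilted, the hand leaning out to the trimmer's -x side (away from the robot).
- first_tooth (a point): First of the 21 steel notch teeth on the rail (under the beam): 7 mm high, 4 mm wide, every 10 mm from here (trimmer y = -50 mm) to y = +150 mm. The -y end of the rail, where the fence starts, has none. The fence's pawl is 4 mm wide, at the fence's middle.
- fence (a joint): Slide of the fence along the trimmer's +y, 0 to 0.25 m; its middle is at trimmer y = -0.12 m + value. Drags with about 2 N. Starts to the -y side of the flag; with the tab out, the teeth stop it. Grey saddle 60 by 56 mm, top 50 mm above the table; aluminium blade 12 mm wide, top 36 mm above the table, from trimmer x = -152 to -20 mm, close above the bed.
- lock_tab (a joint): Squeeze of the red lock tab towards the black plate (along trimmer -y): 0 = out (pawl down) to 0.010 m = fully in. Spring 8 N at first, 13 N fully in. Above 0.0075 the pawl is clear of the teeth. Let go over a tooth, the tab stays about 5.5 mm in: NOT locked.
- lock_tab_face (a point): Middle of the red tab's outer face. If the tab has stayed in after letting go, push the fence along by the black plate with the tab free, slowly (first touch gives a force spike): within 10 mm the pawl drops into a notch, the tab springs right out and the fence stops hard (2 mm play). The notches fall differently relative to the flag each time.
- fence_grip (a point): Where to pinch the fence: midway between the fixed black plate (-y side) and red tab (+y side), 85 mm above the table, 45 mm up the plates. Plates 30 mm wide, 6 thick, 67 long, leaning 35 degrees from vertical, tops towards trimmer -x. Outer faces each 22 mm from here along y with the tab out; 34 mm across with it in. Axes as the trimmer's.
- fence_pointer (a point): Tip of the red pointer at the free (-x) end of the fence's blade, 30 mm above the table, 134 mm to the -x side of fence_grip and at the same trimmer y. Axes as the trimmer's.
- flag: Yellow flag, 16 mm wide along y, 26 mm long, flat, fixed to the outer (-x) edge of the bed, top 22 mm above the table. Origin at the middle of its width, at the bed's edge, at table level; its y is the trimmer's y. The pointer is right when within its width (8 mm either way along y).
- block_blue: Loose blue setting block 100 (x) by 30 (y) by 40 mm (z), 0.2 to 0.45 kg, with an aluminium band. Origin: centre of its underside. Starts lying on the bed, 20 mm above the table, in the fence's way.
- slot_blue: Fixed wooden slot tray on the rack, 120 (x) by 50 (y) by 14 mm high outside, inside 112 by 42 mm, walls 4 mm, inner floor 4 mm above its origin. Origin: centre of its underside; x along its length. A 26 mm blue label pad, 10 mm high, stands at its +x end. The blue block belongs here, lengthwise, either end first.
- slot_yellow: Fixed wooden slot tray on the rack, 120 (x) by 50 (y) by 14 mm high outside, inside 112 by 42 mm, walls 4 mm, inner floor 4 mm above its origin. Origin: centre of its underside; x along its length. A 26 mm yellow label pad, 10 mm high, stands at its +x end. Empty; leave it so.
- slot_red: Fixed wooden slot tray on the rack, 120 (x) by 50 (y) by 14 mm high outside, inside 112 by 42 mm, walls 4 mm, inner floor 4 mm above its origin. Origin: centre of its underside; x along its length. A 26 mm red label pad, 10 mm high, stands at its +x end. Holds the red block.
- block_red: Red setting block, same size, standing in the red slot. Bystander. The slots are side by side, 85 mm apart, long sides together, on a 4 mm thick wooden rack, and the colours' order changes.
- block_yellow: Yellow setting block, same size, on the table beside the trimmer. Bystander.
- tin: Jar, 70 mm diameter, 90 mm high, on the table beside the trimmer. Bystander. Origin: centre of its underside.
Not all that is in view belongs to the job. Of the things that look like the block_blue, the middle-sized one is meant.

How it is judged:
By the outcome, as a careful person would: the job done as asked, in the order asked, and still so for the second after the job is handed in, with the robot touching nothing.
It also fails if it takes over 56 s, if anything falls off the work surface, if the arm or the gripper's body presses on something with over 40 N, if the wrist force passes 120 N, or if a joint passes its speed limit or range.

### The arm

A 7-joint arm with a two-finger parallel gripper is mounted at the origin on the work surface. World frame = base frame: x ahead of the robot, y to its left, z up, the work surface at z = 0. Lengths are in mm, angles in rad, forces in N, time in s.
With the tool pointing down it reaches from about 400 to 875 mm from the base axis. Payload 19.3 kg.
Tool frame: the origin (TCP) lies midway between the tips of the shut fingers; the grasp point (between the pads) lies 19 mm behind it; z points along the fingers, y is the line along which they close (so a half turn about z gives the same grasp; the last joint's range is limited). The gripper opens to 85 mm and grips with 20 to 120 N. Pads are 22 mm wide; open, the fingers measure 114 mm over their backs; the gripper's body (76 mm by 85 mm) begins 54 mm behind the grasp point. The pads swing forward as they close: fully open they stand 13 mm farther back than shut.
Start: joints at [-1.197, 0.521, -0.036, 1.599, 0.021, 1.021, -0.113], TCP at [268.376, 564.437, 231.291] pointing down, gripper open.
Joint ranges: [-2.91, 2.91], [-0.3, 2.13], [-1.5, 1.42], [0.17, 2.43], [-1.26, 4.41], [0.16, 1.93], [-2.52, 2.52]. Speed limits (rad/s): [1.89, 1.89, 2.39, 2.39, 3.01, 3.01, 3.01].

### API

Orientations are given as [roll, pitch, yaw] about the fixed x, y, z axes, in that order (R = Rz(yaw) Ry(pitch) Rx(roll)).
In Python, from station import get_state, grab_frame, get_calibration, close_job gives the robot as it stands.
- The arm moves only by the shell command python3 -m inch 'ROWS' [FORCE]. ROWS is JSON, a list that holds one entry, the list of rows, each a list of 7 numbers: the turn, a rotation vector about the world's x, y, z in rad, then the shift along the world's x, y, z in mm, then the opening, from 0 (shut) to 1 (fully open). A call has 1 to 12 rows; each row is the pose to reach, as a shift and turn from the pose commanded when the call began; what a row does not reach only later rows make up. A row lasts 1/10 s, in which the tool goes at most 50 mm and 8.59 degrees, less where a joint would pass 70% of its speed; a pose out of reach is approached as far as the arm can. A call with a gripper value outside its range is refused whole. The fingers move at their own pace and stop on an object; FORCE is the grip in N (left out, the last holds). Time passes only in rows, so rows that repeat a pose let the fingers close. It gives the time, the measured TCP pose, the force, the opening and the grip force at its end, in the units of the state.
- get_state(): the state, without advancing time (a new reading comes with each control period).
- grab_frame(name): name is "scene" or "top" or "wrist"; returns (picture, depth): 480x640x3 uint8, blue, green, red; 480x640 float32, mm along the optical axis (not along the pixel's ray), 0 where there is no reading.
- get_calibration(name): a dict with "camera_matrix" (3x3 intrinsics, pixels), "rvec" (rotation vector, rad) and "tvec" (3), from world to camera coordinates, as OpenCV has them. Camera axes: x right, y down, z forward; pixel columns grow to the right and rows downward; lengths in mm; the calibration is good to about 2 mm. The wrist camera is an equidistant fisheye: a pixel r from the principal point sees the ray r / f radians off the axis. A picture is of the moment at which its call begins: read the wrist's pose just before it. get_calibration takes no time and is no camera call; for the wrist camera it gives the pose at the moment of the call.
- close_job(): hands the job in; it is judged then, once.
The state is a dict: "clock": time; "q": joint angles; "joint_vel": joint speeds; "tau": joint torques, N m; "ee_pos": TCP position; "eef_rot": TCP orientation; "force": force on the tool from outside, world axes, zero at the start; "torque": the same for the moment, N m; "grip_width": finger opening in mm; "finger_force": force on a finger pad.
Only numpy, scipy, OpenCV 4.12 (cv2) and the standard library are available. Lean on these libraries where they do the work, as an engineer would, in place of code of your own. Each camera call takes 0.05 s, during which the arm holds its last target. There are 200 camera calls.

## Working session

There is one attempt and no reset: what is moved stays moved. The work goes in short steps, Python scripts to look and compute and a shell command to move; the robot and the scene stay as the last step left them, time stands still between calls to the robot, and variables do not carry over. Pictures are saved under pics/ and viewed, at most 12 in all, crops included, and the job is handed in when it is done.

```bash
ls; mkdir -p pics
cat > h.py <<'E'
import numpy as np, cv2
from station import *
from scipy.spatial.transform import Rotation as R
def cal(n):
    c=get_calibration(n); return np.array(c["camera_matrix"],float),R.from_rotvec(np.ravel(c["rvec"])).as_matrix(),np.ravel(c["tvec"]).astype(float)
def ray(n,uv,c=None):
    K,Rm,t=c or cal(n); uv=np.atleast_2d(uv).astype(float)
    x=(uv-[K[0,2],K[1,2]])/[K[0,0],K[1,1]]
    if n=="wrist":
        r=np.linalg.norm(x,axis=1)+1e-9; d=np.c_[x*(np.sin(r)/r)[:,None],np.cos(r)]
    else: d=np.c_[x,np.ones(len(x))]
    return -Rm.T@t, d@Rm
def onz(n,uv,z,c=None):
    o,d=ray(n,uv,c); return o+d*((z-o[2])/d[:,2])[:,None]
def cloud(n,dep,c=None):
    K,Rm,t=c or cal(n); v,u=np.mgrid[:480,:640]; uv=np.c_[u.ravel(),v.ravel()]
    o,d=ray(n,uv,c); f=Rm[2]; return (o+d*(dep.ravel()/(d@f))[:,None]).reshape(480,640,3)
E
python3 - <<'E'
from h import *
for n in("scene","top"):
    p,d=grab_frame(n); cv2.imwrite(f"pics/{n}0.png",p); np.save(f"{n}0.npy",d)
    K,Rm,t=cal(n); print(n,K.round(1).tolist(),(-Rm.T@t).round(),Rm[2].round(2))
print(get_state())
E
```

```text
pics
scene [[568.7, 0.0, 323.2], [0.0, 568.7, 247.6], [0.0, 0.0, 1.0]] [ 942.  498. 1117.] [-0.25 -0.45 -0.85]
top [[437.7, 0.0, 318.0], [0.0, 437.7, 244.5], [0.0, 0.0, 1.0]] [ 467.  -25. 1005.] [ 0.18 -0.03 -0.98]
{'clock': 0.1, 'q': array([-1.19719034,  0.52198008, -0.03632613,  1.59990792,  0.02122633,
        1.02109397, -0.11278495]), 'joint_vel': array([-5.04394666e-04, -1.06153196e-03, -3.43622901e-06, -1.18754639e-03,
       -2.41019799e-03,  1.34959541e-04,  2.18957550e-03]), 'tau': array([ 2.10062302e-03, -9.28483701e+01,  1.98386975e+00, -3.70532191e+01,
        1.81302888e-02,  5.44847280e-03, -9.36619290e-05]), 'ee_pos': array([268.27823454, 564.1821565 , 230.78273388]), 'eef_rot': array([-3.14059319e+00,  9.16997554e-05,  2.69780264e+00]), 'force': array([-3.20384462e-01,  1.41118676e+00,  4.23332430e-04]), 'torque': array([ 0.02449641, -0.0297862 ,  0.04930978]), 'finger_force': 0.0, 'grip_width': 85.52718845634199}
```

View pics/top0.png

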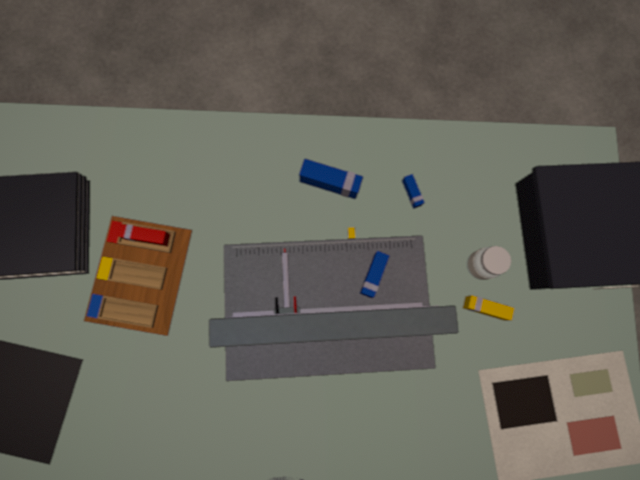

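View pics/scene0.png

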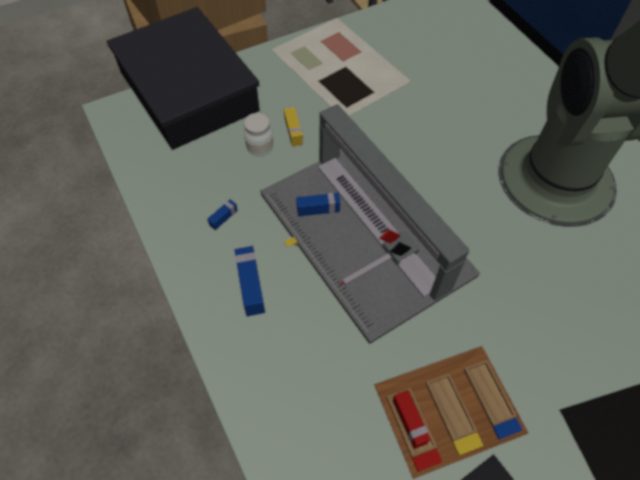

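The top view shows the middle-sized blue block on the bed at (375,274), the flag at (351,233), the fence blade at u≈286 with black plate and red tab at (277,305)/(296,304), and the blue-label slot at (128,311), label at (95,306). The scene view agrees: block (318,204), tab (390,237), blue slot (493,398).

```bash
cat > m.py <<'E'
from h import *
def rect(P):
    (c,s,a)=cv2.minAreaRect(P[:,:2].astype(np.float32)); 
    b=cv2.boxPoints((c,s,a)); e=b[1]-b[0]; f=b[2]-b[1]; l=e if np.hypot(*e)>np.hypot(*f) else f
    return np.round(c,1),np.round(sorted(s),1),round(float(np.arctan2(l[1],l[0])),3)
for n in("top","scene"):
    p=cv2.imread(f"pics/{n}0.png"); d=np.load(f"{n}0.npy"); C=cloud(n,d)
    h=cv2.cvtColor(p,cv2.COLOR_BGR2HSV)
    for nm,lo,hi in(("blue",(100,120,40),(130,255,255)),("yel",(20,150,90),(32,255,255)),("red",(0,150,60),(8,255,255)),("red2",(172,150,60),(180,255,255))):
        m=cv2.inRange(h,lo,hi); k,L,S,cc=cv2.connectedComponentsWithStats(m)
        for i in range(1,k):
            if S[i,4]<15: continue
            P=C[L==i]; P=P[P[:,2]>-20]; 
            if len(P)<8: continue
            z=np.percentile(P[:,2],[5,50,95]); T=P[P[:,2]>z[2]-8]
            print(n,nm,cc[i].round(),S[i,4],z.round(1),*rect(T))
E
python3 m.py
python3 - <<'E'
from h import *
p=cv2.imread("pics/top0.png")
a=cv2.resize(p[205:345,80:200],None,fx=3.3,fy=3.3,interpolation=2); b=cv2.resize(p[225:345,220:320],None,fx=3.85,fy=3.85,interpolation=2)
cv2.imwrite("pics/c1.png",np.hstack([cv2.resize(a,(396,462)),cv2.resize(b,(385,462))]))
E
```

```text
top blue [322. 176.] 1007 [21.7 55.9 59.4] [651.5 -21.7] [101.2 354.6] -0.261
top blue [355. 186.] 161 [21.7 56.1 59. ] [ 780.3 -138.1] [16.  40.6] -0.27
top blue [411. 186.] 249 [17.2 29.7 32.9] [ 630.  -164.5] [ 49.9 426.3] -0.593
top blue [418. 203.] 46 [19.9 28.8 32.2] [ 748.3 -287.8] [ 8.6 22.1] -1.213
top blue [377. 268.] 450 [56.7 59.8 63. ] [ 532.1 -127.9] [ 53.1 237.9] -0.789
top blue [367. 292.] 93 [50.7 59.3 61.9] [ 535.8 -165.1] [13. 30.] 1.206
top blue [ 94. 305.] 211 [10.5 13.9 16.8] [492.6 433.7] [22.5 46.8] -0.158
top yel [351. 233.] 73 [17.5 21.6 24.7] [ 673.6 -131.1] [14.4 25.6] 0.045
top yel [104. 268.] 278 [ 9.6 13.9 18.5] [535.2 202.9] [ 50.1 472.5] 1.386
top yel [470. 302.] 140 [16.2 38.8 42.1] [ 501.4 -217. ] [ 28.9 389.4] -1.468
top yel [497. 310.] 447 [35.7 39.8 42.7] [ 499.2 -258.2] [ 44.8 469.1] -1.529
top red [115. 231.] 308 [11.5 14.8 49.1] [657.  378.9] [12.3 29.8] -0.066
top red [148. 235.] 484 [38.9 47.4 50.5] [576.7 160.4] [ 46.4 427.7] 1.145
top red [295. 304.] 32 [ 88.2 104.8 513.8] [467.1 -24.8] [0. 0.] 0.0
scene blue [337. 202.] 79 [28.8 56.9 61.5
[... 421 characters left out ...]
.298
scene blue [507. 428.] 325 [10.3 13.  16.1] [707.  456.2] [ 33.6 477.1] 0.107
scene yel [291. 118.] 200 [32.8 38.7 43.6] [711.7   9.2] [  31.4 1081.2] 1.159
scene yel [296. 138.] 124 [ 7.4 29.5 42. ] [ 523.9 -399.8] [16.2 24.1] -0.202
scene yel [291. 242.] 50 [15.6 21.1 24.6] [811.3 177.2] [ 22.7 693.3] 1.15
scene yel [468. 444.] 429 [ 4.8 12.9 16.3] [748.3 448.1] [ 37.6 399.4] 0.159
scene red [389. 236.] 129 [ 60.3  83.5 106.4] [506.9  -7.2] [ 6.7 19.5] 0.289
scene red [408. 410.] 680 [34.4 46.6 50.2] [773.7 412.8] [ 67.2 372.3] 0.648
scene red [421. 440.] 162 [21.  45.4 49.5] [796.3 430.3] [ 22.2 321.6] 0.367
scene red [427. 459.] 428 [ 7.3 12.9 16.6] [791.3 440.4] [ 39.7 321.2] 0.243
```

View pics/c1.png

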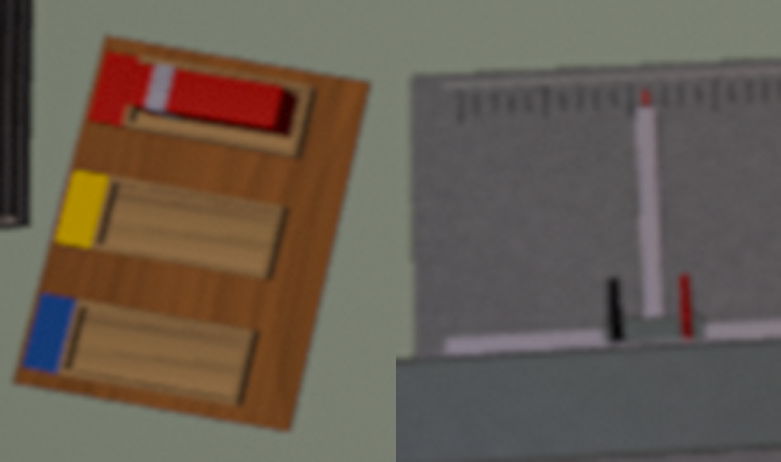

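```bash
cat > m2.py <<'E'
from h import *
def rect(P):
    (c,s,a)=cv2.minAreaRect(P[:,:2].astype(np.float32)); b=cv2.boxPoints((c,s,a)); e=b[1]-b[0]; f=b[2]-b[1]; l=e if np.hypot(*e)>np.hypot(*f) else f
    return np.round(c,1),np.round(sorted(s),1),round(float(np.arctan2(l[1],l[0])),3)
def comp(m,u,v):
    k,L,S,cc=cv2.connectedComponentsWithStats(m); i=1+np.argmin(np.hypot(*(cc[1:]-[u,v]).T)+1e3*(S[1:,4]<15)); return L==i
HS={"b":((100,120,40),(130,255,255)),"y":((20,150,90),(32,255,255)),"r":((0,150,60),(8,255,255))}
if __name__=="__main__":
  for n,bl,labs,fl in(("top",(352,245,395,302),(("b",94,305),("y",104,268),("r",115,231)),(351,233)),("scene",(290,185,345,222),(("b",507,428),("y",468,444),("r",427,459)),(291,242))):
    p=cv2.imread(f"pics/{n}0.png"); d=np.load(f"{n}0.npy"); C=cloud(n,d); h=cv2.cvtColor(p,cv2.COLOR_BGR2HSV); c=cal(n)
    w=C[bl[1]:bl[3],bl[0]:bl[2]].reshape(-1,3); w=w[(w[:,2]>52)&(w[:,2]<69)]; print(n,"block",*rect(w),np.median(w[:,2]).round(1))
    pts=[]
    for q,u,v in labs:
        m=comp(cv2.inRange(h,*HS[q]),u,v); uv=np.argwhere(m)[:,::-1]; P=onz(n,uv,14,c)
        if q=="r" and n=="top": pass
        pts.append(P.mean(0)); print(" lab",q,*rect(P),P.mean(0).round(1))
    uv=np.argwhere(comp(cv2.inRange(h,*HS["y"]),*fl))[:,::-1]; P=onz(n,uv,22,c); print(" flag",*rect(P),P.mean(0).round(1))
    print(" lab dir b->y",np.arctan2(*(pts[1]-pts[0])[1::-1]).round(3),np.hypot(*(pts[1]-pts[0])[:2]).round(1))
    # rack & bed: wood/bed points via depth-free ray on z
    m=cv2.inRange(h,(5,60,30),(19,255,255)); k,L,S,cc=cv2.connectedComponentsWithStats(m); o=1+np.argsort(-S[1:,4])[:6]
    print(" wood",[(cc[i].round().tolist(),int(S[i,4])) for i in o])
    bx=(75,210,195,340) if n=="top" else (375,345,530,480)
    mm=np.zeros_like(m); mm[bx[1]:bx[3],bx[0]:bx[2]]=m[bx[1]:bx[3],bx[0]:bx[2]]; print(" rack",*rect(onz(n,np.argwhere(mm)[:,::-1],4,c)))
E
python3 m2.py
python3 - <<'E'
from h import *
c=cal("top")
# crop coords -> image: left scale 3.3, right 3.85
l=lambda x,y:(80+x/3.3-.35,205+y/3.3-.35); r=lambda x,y:(220+(x-396)/3.85-.35,225+y/3.85-.35)
for nm,q,z in(("slot corners outer",[l(84,303),l(258,330),l(240,405),l(67,371)],18),("yslot",[l(120,180),l(287,207),l(270,278),l(103,249)],18),("ptr",[r(646,88)],30),("blade",[r(641,108),r(651,318)],36),("bed left edge",[r(413,76),r(416,353)],20),("bed top",[r(413,76),r(780,62)],20),("plates top",[r(613,280),r(685,276)],95)): print(nm,onz("top",np.array(q),z,c)[:,:2].round(1).tolist())
E
```

```text
top block [ 576.5 -180.2] [ 30.5 100.3] -0.356 59.8
 lab b [492.5 434.3] [21.2 47.2] -0.147 [492.4 434.2  14. ]
 lab y [576.3 421.1] [26.6 52.4] -0.153 [576.1 421.2  14. ]
 lab r [659.3 404. ] [36.9 51.3] -0.131 [660.4 406.2  14. ]
 flag [ 673.5 -131. ] [13.9 26. ] 0.013 [ 673.4 -131.4   22. ]
 lab dir b->y -0.154 84.7
 wood [([141.0, 279.0], 7729), ([523.0, 401.0], 2167), ([594.0, 435.0], 1682), ([480.0, 306.0], 16), ([476.0, 304.0], 15), ([86.0, 310.0], 6)]
 rack [565.6 348.1] [189.9 245. ] -0.146
scene block [ 576.9 -180.2] [ 34.7 100.4] -0.36 58.5
 lab b [495.6 433.7] [24.1 48.2] -0.153 [495.9 433.7  14. ]
 lab y [579.2 421.6] [27.8 53. ] -0.147 [579.3 421.6  14. ]
 lab r [663.1 408.9] [27.1 51.7] -0.15 [663.2 408.9  14. ]
 flag [ 674.5 -126.6] [18.5 21.1] 0.136 [ 673.8 -129.1   22. ]
 lab dir b->y -0.144 84.2
 wood [([450.0, 406.0], 9727), ([209.0, 17.0], 3929), ([346.0, 87.0], 925), ([341.0, 46.0], 574), ([361.0, 3.0], 99), ([379.0, 0.0], 14)]
 rack [568.1 348.6] [188.5 243.3] -0.148
slot corners outer [[512.5, 411.0], [497.7, 294.5], [448.2, 301.9], [467.5, 417.2]]
yslot [[596.0, 396.0], [580.9, 282.4], [532.6, 289.6], [548.9, 402.3]]
ptr [[632.4, 19.7]]
blade [[619.5, 21.9], [498.9, 11.5]]
bed left edge [[636.9, 157.4], [476.0, 145.6]]
bed top [[636.9, 157.4], [652.3, -58.8]]
plates top [[516.6, 30.3], [519.8, -8.1]]
```

```bash
python3 -m inch '[[[0,0,0.08,50,-60,60,1],[0,0,0.085,90,-150,70,1],[0,0,0.085,120,-200,70,1],[0,0,0.085,150,-260,70,1],[0,0,0.085,180,-340,70,1],[0,0,0.085,200,-400,70,1],[0,0,0.085,220,-460,70,1],[0,0,0.085,240,-530,70,1],[0,0,0.085,260,-590,70,1],[0,0,0.085,280,-650,70,1],[0,0,0.085,300,-700,70,1],[0,0,0.085,309,-744,70,1]]]' 40
```

```text
clock: 1.3
ee_pos: [507.0, 29.7, 299.5]
eef_rot: [3.142, 0.0, 2.783]
force: [0.9, 0.1, -0.1]
grip_width: 85.3
finger_force: 0.0
```

```bash
python3 -m inch '[[[0,0,0,16,-50,0,1],[0,0,0,33,-100,0,1],[0,0,0,50,-150,0,1],[0,0,0,65,-190,0,1],[0,0,0,70,-210,0,1],[0,0,0,70,-210,-40,1],[0,0,0,70,-210,-80,1],[0,0,0,70,-210,-120,1],[0,0,0,70,-210,-150,1],[0,0,0,70,-210,-160,1],[0,0,0,70,-210,-160,1]]]'
```

```text
clock: 2.4
ee_pos: [576.3, -178.2, 138.6]
eef_rot: [-3.141, -0.002, 2.783]
force: [0.5, 0.6, 0.8]
grip_width: 85.3
finger_force: 0.0
```

```bash
python3 -m inch '[[[0,0,0,0,-2,-40,1],[0,0,0,0,-2,-75,1],[0,0,0,0,-2,-95,1],[0,0,0,0,-2,-107,1],[0,0,0,0,-2,-107,0.6],[0,0,0,0,-2,-107,0.3],[0,0,0,0,-2,-107,0.2],[0,0,0,0,-2,-107,0],[0,0,0,0,-2,-107,0],[0,0,0,0,-2,-107,0],[0,0,0,0,-2,-107,0],[0,0,0,0,-2,-107,0]]]' 50
```

```text
clock: 3.6
ee_pos: [577.4, -180.6, 33.8]
eef_rot: [3.141, 0.002, 2.783]
force: [-2.5, 0.7, 12.0]
grip_width: 29.0
finger_force: 49.6
```

```bash
python3 -m inch '[[[0,0,0,0,0,30,0],[0,0,0,0,0,75,0],[0,0,0,0,0,120,0],[0,0,0,0,0,165,0],[0,0,-0.1,0,20,190,0],[0,0,-0.22,-5,65,195,0],[0,0,-0.36,-10,110,195,0],[0,0,-0.5,-20,155,195,0],[0,0,-0.64,-30,200,195,0],[0,0,-0.78,-40,245,195,0],[0,0,-0.92,-50,290,195,0],[0,0,-1.06,-60,335,195,0]]]'
python3 -m inch '[[[0,0,-0.14,-10,45,0,0],[0,0,-0.28,-18,90,0,0],[0,0,-0.303,-26,135,0,0],[0,0,-0.303,-30,180,0,0],[0,0,-0.303,-34,205,0,0],[0,0,-0.303,-34,207,-40,0],[0,0,-0.303,-34,207,-80,0],[0,0,-0.303,-34,207,-120,0],[0,0,-0.303,-34,207,-120,0]]]'
python3 - <<'E'
from h import *
for n in("top","wrist"):
    c=cal(n); p,d=grab_frame(n); cv2.imwrite(f"pics/{n}1.png",p); np.save(f"{n}1.npy",d)
    import pickle; pickle.dump(c,open(f"{n}1.pkl","wb"))
cv2.imwrite("pics/j1.png",np.vstack([cv2.resize(cv2.imread("pics/wrist1.png")[:, :],(400,300)),cv2.resize(cv2.imread("pics/top1.png")[205:355,60:260],(400,300),interpolation=2)]))
E
```

```text
clock: 4.8
ee_pos: [516.0, 156.3, 228.0]
eef_rot: [3.141, -0.001, 1.717]
force: [1.9, 0.2, -3.8]
grip_width: 29.4
finger_force: 51.2
clock: 5.7
ee_pos: [480.4, 360.2, 103.6]
eef_rot: [-3.137, 0.005, 1.42]
force: [-1.1, -0.3, -2.6]
grip_width: 29.2
finger_force: 51.1
```

View pics/j1.png

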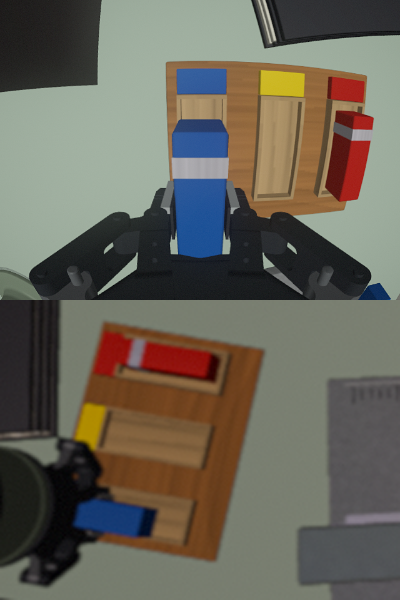

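The joined picture shows the block held square in the fingers, band towards the label, with the blue slot and label straight ahead of it (wrist half, label at about (200,82)), and the same from above.

Run:
```python
from m2 import *
import pickle
s=get_state(); print(s["ee_pos"].round(1),s["eef_rot"].round(3))
p=cv2.imread("pics/wrist1.png"); d=np.load("wrist1.npy"); c=pickle.load(open("wrist1.pkl","rb")); h=cv2.cvtColor(p,cv2.COLOR_BGR2HSV)
C=cloud("wrist",d,c)
ex=np.array([.149,.989]); ey=np.array([-.989,.149])
for q,u,v in(("b",322,130),("y",452,133)):
    m=comp(cv2.inRange(h,*HS[q]),u,v); P=onz("wrist",np.argwhere(m)[:,::-1],14,c); r=rect(P); print(q,*r,"slot",(r[0]-73*ex).round(1), np.median(C[m][:,2]).round(1))
w=C[190:420,270:370].reshape(-1,3); 
for lo,hi in((50,75),(75,90),(90,110),(110,125),(125,140)):
    T=w[(w[:,2]>lo)&(w[:,2]<hi)]; print(lo,len(T),*(rect(T) if len(T)>20 else []))
# slot interior: wall tops in depth
W=C.reshape(-1,3); W=W[np.isfinite(W).all(1)]
rel=(W[:,:2]-[483,362]); a=rel@ex; b=rel@ey
T=(abs(a)<75)&(abs(b)<40)&(W[:,2]>14.5)&(W[:,2]<22); print("rim",T.sum(),np.percentile(a[T],[1,99]).round(1),np.percentile(b[T],[1,99]).round(1))
# block from top view
p=cv2.imread("pics/top1.png"); h=cv2.cvtColor(p,cv2.COLOR_BGR2HSV); Ct=cloud("top",np.load("top1.npy")); m=comp(cv2.inRange(h,*HS["b"]),118,310); P=Ct[m]; print(np.percentile(P[:,2],[5,50,95]).round(1)); P=P[abs(P[:,2]-np.percentile(P[:,2],60))<8]
print(rect(P), ((P[:,:2]-[483,362])@ex).min().round(1), np.percentile((P[:,:2]-[483,362])@ey,[2,98]).round(1))
```

```text
[483.1 361.4 108.5] [-3.142  0.     1.42 ]
b [494.1 433.2] [25.  49.2] -0.149 slot [483.2 361. ] 14.4
y [577.3 420.7] [26.2 52.3] -0.144 slot [566.4 348.5] 14.4
50 0
75 0
90 461 [489. 409.] [ 1.  28.8] -0.151
110 931 [486.2 390.3] [39.  40.6] -0.148
125 17295 [482.7 366.8] [37.4 86.5] 1.416
rim 2004 [28.9 74.8] [-25.   24.4]
[125.5 129.6 133.2]
(array([476. , 341.4]), array([30. , 63.3]), 1.477) -53.1 [-9.8 18. ]
```

```bash
python3 -m inch '[[[0,0,0,0,1,-35,0],[0,0,0,0,1,-60,0],[0,0,0,0,1,-70,0],[0,0,0,0,1,-75,0],[0,0,0,0,1,-79,0],[0,0,0,0,1,-82,0],[0,0,0,0,1,-84,0],[0,0,0,0,1,-84,0],[0,0,0,0,1,-84,0]]]'
```

```text
clock: 6.7
ee_pos: [482.9, 362.7, 23.7]
eef_rot: [3.141, -0.0, 1.42]
force: [0.2, 0.1, -3.1]
grip_width: 29.4
finger_force: 51.2
```

```bash
python3 -m inch '[[[0,0,0,0,0,-1,0],[0,0,0,0,0,-2,0],[0,0,0,0,0,-2,0],[0,0,0,0,0,-2,0]]]'
```

```text
clock: 7.1
ee_pos: [482.9, 362.7, 21.8]
eef_rot: [3.142, -0.0, 1.42]
force: [-2.9, -1.9, 5.1]
grip_width: 29.3
finger_force: 52.4
```

```bash
python3 -m inch '[[[0,0,0,0,0,0,0.6],[0,0,0,0,0,0,0.6],[0,0,0,0,0,0,0.6],[0,0,0,0,0,30,0.6],[0,0,0,0,0,75,0.6],[0,0,0,0,0,120,0.6],[0,0,0,0,0,170,0.6],[0,0,0,0,0,210,0.6],[0,0,0,0,0,210,0.6]]]'
python3 - <<'E'
from m2 import *
import pickle
n="wrist"; c=cal(n); p,d=grab_frame(n); cv2.imwrite("pics/wrist2.png",p); np.save("wrist2.npy",d); pickle.dump(c,open("wrist2.pkl","wb"))
C=cloud(n,d,c); P=C.reshape(-1,3); ok=(np.hypot(P[:,0]-483,P[:,1]-362)<70)&(P[:,2]>35)&(P[:,2]<65); print(ok.sum(),rect(P[ok]),np.percentile(P[ok][:,2],[2,50,98]).round(1))
E
```

```text
clock: 8.0
ee_pos: [484.7, 363.6, 236.8]
eef_rot: [3.137, -0.006, 1.42]
force: [-0.4, -0.2, -0.7]
grip_width: 51.5
finger_force: 0.0
3329 (array([483. , 362.2]), array([30.1, 98.5]), 1.41) [46.5 48.5 50. ]
```

View pics/wrist2.png

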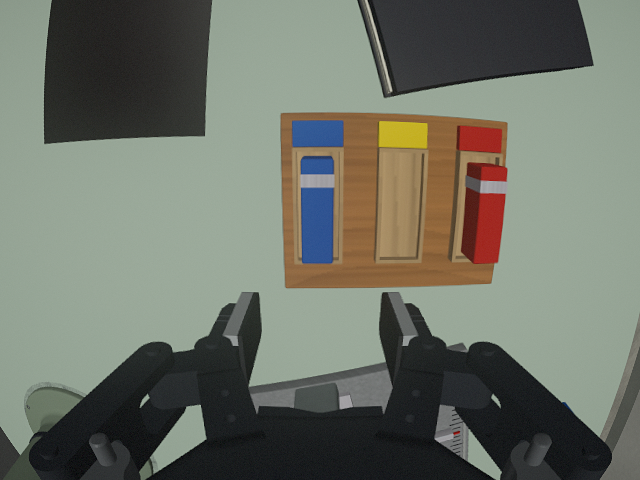

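The wrist view shows the blue block standing inside the blue slot at about (318,210), clear of the walls; its top is at 48.5 mm, so it is seated. Next the fence.

```bash
python3 -m inch '[[[0,0,-0.12,10,-10,40,0.75],[0,0,-0.26,25,-45,80,0.75],[0,0,-0.4,40,-85,85,0.75],[0,0,-0.54,55,-125,85,0.75],[0,0,-0.68,70,-165,85,0.75],[0,0,-0.82,85,-205,85,0.75],[0,0,-0.96,100,-245,85,0.75],[0,0,-1.1,112,-285,85,0.75],[0,0,-1.23,124,-325,85,0.75],[0,0,-1.347,135,-350,85,0.75],[0,0,-1.347,135,-355,85,0.75],[0,0,-1.347,135,-355,85,0.75]]]' 40
python3 - <<'E'
from m2 import *
import pickle
print(get_state()["q"].round(2))
n="wrist"; c=cal(n); p,d=grab_frame(n); cv2.imwrite("pics/wrist3.png",p); np.save("wrist3.npy",d); pickle.dump(c,open("wrist3.pkl","wb"))
print((-c[1].T@c[2]).round(),c[1][2].round(2))
E
```

```text
clock: 9.25
ee_pos: [617.5, 6.7, 315.4]
eef_rot: [3.141, 0.001, 0.072]
force: [-0.2, 0.0, 0.0]
grip_width: 63.9
finger_force: 0.0
[-0.67  0.6   0.93  1.54 -0.49  1.25 -1.17]
[694.  12. 458.] [-0.3  -0.02 -0.95]
```

View pics/wrist3.png

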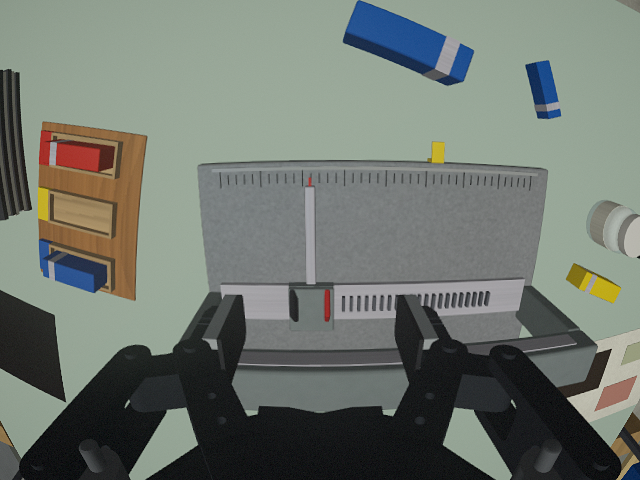

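The picture shows the fence well: black plate (293,305), red tab (327,305), pointer tip (309,178), teeth from (345,302) to (488,299), flag (438,153).

```bash
cat > m3.py <<'E'
from m2 import *
import pickle
p=cv2.imread("pics/wrist3.png"); c=pickle.load(open("wrist3.pkl","rb")); h=cv2.cvtColor(p,cv2.COLOR_BGR2HSV); g=cv2.cvtColor(p,cv2.COLOR_BGR2GRAY)
C=cloud("wrist",np.load("wrist3.npy"),c)
def blobs(m,x0,y0,x1,y1,a):
    mm=np.zeros_like(m); mm[y0:y1,x0:x1]=m[y0:y1,x0:x1]; k,L,S,cc=cv2.connectedComponentsWithStats(mm); return [(cc[i],L==i,S[i]) for i in range(1,k) if S[i,4]>=a]
# teeth
m=(g<105).astype(np.uint8); t=blobs(m,337,285,500,320,12); t=sorted(t,key=lambda q:q[0][0]); uv=np.array([q[0] for q in t if q[2][3]<28 and q[2][2]<9]); print(len(t),len(uv),g[300,337:380].tolist())
if len(uv)>3:
    T=onz("wrist",uv,33,c)[:,:2]; dr=cv2.fitLine(T.astype(np.float32),cv2.DIST_L2,0,.01,.01).ravel()[:2]; dr*=-np.sign(dr[1]); print("dir",dr,"phi",np.arctan2(dr[0],-dr[1]).round(4)); s=(T-T[0])@dr; print(s.round(1),T[0].round(1),T[-1].round(1))
fl=[q for q in blobs(cv2.inRange(h,*HS["y"]),420,130,455,170,15)][0]; F=onz("wrist",np.argwhere(fl[1])[:,::-1],22,c); print("flag",rect(F),F.mean(0).round(1))
rm=cv2.inRange(h,(0,110,60),(10,255,255))|cv2.inRange(h,(170,110,60),(180,255,255))
for q in blobs(rm,290,165,345,330,6): 
    P=C[q[1]]; print("red",q[0].round(1),q[2].tolist(),np.nanmedian(P,0).round(1),onz("wrist",q[0],30,c).round(1))
bk=(g<45).astype(np.uint8)
for q in blobs(bk,280,280,312,330,20): print("black",q[0].round(1),q[2].tolist(),np.nanmedian(C[q[1]],0).round(1))
print("tip",onz("wrist",(309.5,176.5),30,c).round(1),"blade",onz("wrist",[(310,190),(310.5,280)],36,c).round(1).tolist())
E
python3 m3.py
python3 - <<'E'
import cv2,numpy as np
p=cv2.imread("pics/wrist3.png")
cv2.imwrite("pics/c3.png",np.vstack([cv2.resize(p[275:335,280:400],(790,395),interpolation=2),cv2.resize(p[165:195,290:410],(790,197),interpolation=2)]))
E
```

```text
16 15 [158, 159, 160, 160, 153, 78, 85, 77, 147, 160, 163, 164, 137, 78, 83, 98, 143, 163, 162, 168, 92, 83, 82, 110, 151, 163, 165, 140, 85, 84, 85, 115, 165, 162, 165, 112, 77, 81, 78, 141, 159, 162, 143]
dir [ 0.07803659 -0.9969505 ] phi 0.0781
[  0.   10.1  19.6  29.9  39.9  49.8  59.9 129.7 139.7 149.6 159.6 169.5
 179.7 189.4 199.4] [475.1 -33.7] [ 490.5 -232.5]
flag (array([ 675.2, -129.1]), array([19.3, 24.5]), 0.123) [ 675.  -131.2   22. ]
red [309.4 181.7] [308, 178, 3, 8, 17] [626.9  19.4  32.1] [[626.9  19.3  30. ]]
red [327. 305.] [325, 290, 5, 32, 153] [508.9  -9.2 103.7] [[469.2 -13.6  30. ]]
black [293.8 307. ] [290, 291, 8, 31, 172] [501.8  26.4 101.8]
tip [[633.   19.6  30. ]] blade [[618.2, 17.8, 36.0], [505.9, 10.0, 36.0]]
```

View pics/c3.png

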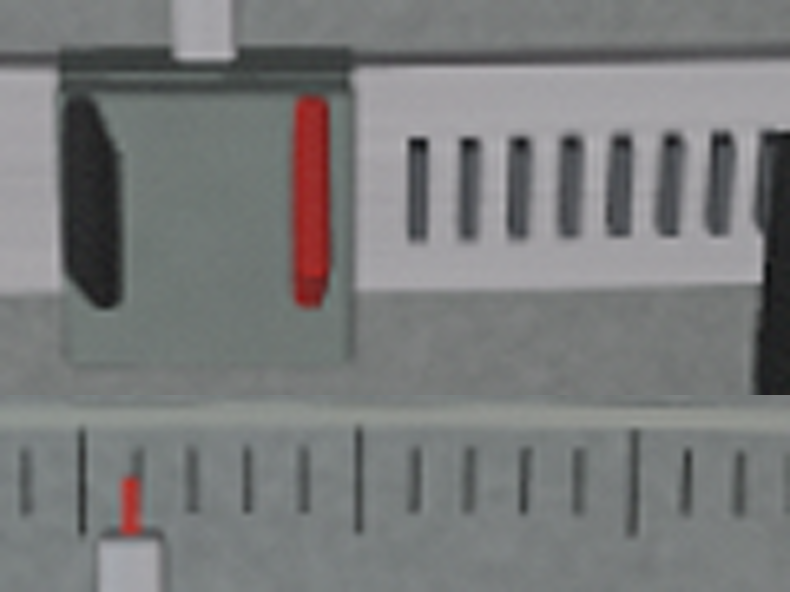

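```bash
python3 -m inch '[[[-0.009,0.11,0,0,1,-20,0.75],[-0.019,0.24,0,0,2,-50,0.75],[-0.029,0.37,0,-10,4,-80,0.75],[-0.039,0.5,0,-25,6,-110,0.75],[-0.048,0.608,0,-45,7,-130,0.75],[-0.048,0.608,0,-58,7,-143,0.75],[-0.048,0.608,0,-58,7,-143,0.75],[-0.048,0.608,0,-58,7,-143,0.75],[-0.048,0.608,0,-58,7,-143,0.75]]]' 40
python3 - <<'E'
from m2 import *
import pickle
s=get_state(); print(s["q"].round(2),R.from_euler("xyz",s["eef_rot"]).as_matrix().round(3).tolist())
n="wrist"; c=cal(n); p,d=grab_frame(n); cv2.imwrite("pics/wrist4.png",p); np.save("wrist4.npy",d); pickle.dump(c,open("wrist4.pkl","wb"))
E
```

```text
clock: 10.2
ee_pos: [560.6, 15.1, 174.6]
eef_rot: [3.138, 0.608, 0.074]
force: [-0.3, -0.0, -0.1]
grip_width: 63.8
finger_force: 0.0
[-0.51  0.99  0.78  1.34 -0.47  1.66 -1.18] [[0.819, 0.075, -0.569], [0.06, -0.997, -0.045], [-0.571, 0.003, -0.821]]
```

View pics/wrist4.png

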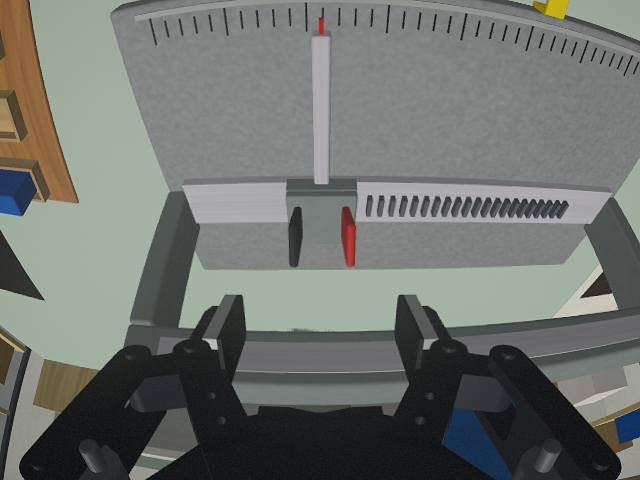

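The view shows black plate (295,237) and red tab (349,237), centred between the open fingers (232 and 408).

```bash
python3 -m inch '[[[0,0,0.004,-20,-2,-28,0.75],[0,0,0.004,-40,-4,-57,0.75],[0,0,0.004,-57,-5,-82,0.75],[0,0,0.004,-67,-6,-97,0.75],[0,0,0.004,-74,-7,-107,0.75],[0,0,0.004,-74,-7,-107,0.75],[0,0,0.004,-74,-7,-107,0.75]]]' 40
```

```text
clock: 10.95
ee_pos: [486.7, 7.6, 67.2]
eef_rot: [3.138, 0.608, 0.076]
force: [-0.8, -0.8, -0.7]
grip_width: 64.1
finger_force: 0.0
```

```bash
python3 -m inch '[[[0,0,0,0,0,0,0.6],[0,0,0,0,0,0,0.52],[0,0,0,0,0,0,0.46],[0,0,0,0,0,0,0.4],[0,0,0,0,0,0,0.35],[0,0,0,0,0,0,0.3],[0,0,0,0,0,0,0.3],[0,0,0,0,0,0,0.3],[0,0,0,0,0,0,0.3]]]' 40
```

```text
clock: 11.85
ee_pos: [487.1, 7.6, 67.6]
eef_rot: [3.138, 0.607, 0.076]
force: [6.0, 3.2, 15.1]
grip_width: 32.7
finger_force: 38.9
```

```bash
python3 -m inch '[[[0,0,0,0.3,-4,0,0.3],[0,0,0,1.2,-16,0,0.3],[0,0,0,2.3,-30,0,0.3],[0,0,0,3.5,-45,0,0.3],[0,0,0,4.7,-60,0,0.3],[0,0,0,5.9,-75,0,0.3],[0,0,0,7,-90,0,0.3],[0,0,0,8.2,-105,0,0.3],[0,0,0,9.4,-120,0,0.3],[0,0,0,10.4,-133,0,0.3],[0,0,0,10.9,-139.6,0,0.3],[0,0,0,10.9,-139.6,0,0.3]]]' 40
python3 - <<'E'
from m2 import *
import pickle
e=np.array([.078,-.997]); T0=np.array([475.1,-33.7]); Y=lambda P:(-50+(np.atleast_2d(P)[:,:2]-T0)@e).round(1)
s=get_state(); print(s["ee_pos"].round(1),s["force"].round(1),s["grip_width"],"TCP y",Y(s["ee_pos"]))
for n in("top","wrist"):
    c=cal(n); p,d=grab_frame(n); cv2.imwrite(f"pics/{n}5.png",p); np.save(f"{n}5.npy",d); pickle.dump(c,open(f"{n}5.pkl","wb"))
    h=cv2.cvtColor(p,cv2.COLOR_BGR2HSV)
    for q,z in(("y",22),("r",30)):
        m=cv2.inRange(h,*HS[q]) if q=="y" else cv2.inRange(h,(0,110,50),(10,255,255))|cv2.inRange(h,(170,110,50),(180,255,255)); k,L,S,cc=cv2.connectedComponentsWithStats(m)
        for i in range(1,k):
            if S[i,4]>3:
                P=onz(n,np.argwhere(L==i)[:,::-1],z,c).mean(0)
                if abs(Y(P)[0]-60)<40 and 600<P[0]<700: print(n,q,cc[i].round(),S[i,4],P.round(1),Y(P))
E
```

```text
clock: 13.05
ee_pos: [498.2, -133.6, 67.6]
eef_rot: [3.136, 0.607, 0.075]
force: [8.7, -1.6, 13.5]
grip_width: 32.9
finger_force: 38.2
[ 498.2 -133.6   67.6] [ 8.7 -1.6 13.5] 32.87465701682482 TCP y [51.4]
```

View pics/wrist5.png

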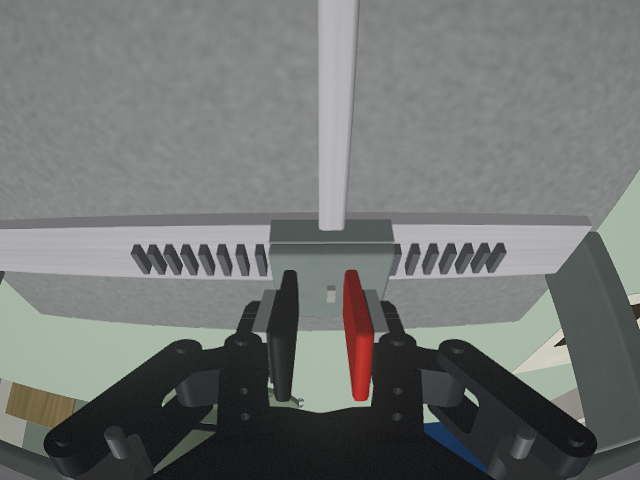

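The wrist view shows the fence pinched; 8 teeth to the left (last at (261,260)) and 7 to the right (first at (397,258)) of the saddle, blade base at about (331,225).

Run:
```python
from m2 import *
import pickle
e=np.array([.078,-.997]); T0=np.array([475.1,-33.7]); Y=lambda P:(-50+(np.atleast_2d(P)[:,:2]-T0)@e).round(1)
c=pickle.load(open("wrist5.pkl","rb")); p=cv2.imread("pics/wrist5.png"); g=cv2.cvtColor(p,cv2.COLOR_BGR2GRAY)
m=(g<115).astype(np.uint8); m[:242]=0; m[276:]=0; k,L,S,cc=cv2.connectedComponentsWithStats(m)
for i in range(1,k):
    if 40<S[i,4]<500: print(S[i].tolist(),cc[i].round(1),Y(onz("wrist",cc[i],32,c)), onz("wrist",cc[i],32,c).round(1))
for v in (100,150,200,220):
    print(v,[u for u in range(300,380) if g[v,u]>150][::1][:1],[u for u in range(300,380) if g[v,u]>150][-1:])
    us=[u for u in range(300,380) if g[v,u]>150]
    if us: print(Y(onz("wrist",((us[0]+us[-1])/2,v),36,c)),Y(onz("wrist",[(us[0],v),(us[-1],v)],36,c)))
print("saddle edges z50",Y(onz("wrist",[(272,242),(393,242)],50,c)))
p=cv2.imread("pics/top5.png"); h=cv2.cvtColor(p,cv2.COLOR_BGR2HSV); c=cal("top")
m=cv2.inRange(h,(0,80,50),(10,255,255))|cv2.inRange(h,(170,80,50),(180,255,255))
k,L,S,cc=cv2.connectedComponentsWithStats(m); print([(cc[i].round(),S[i,4]) for i in range(1,k) if 220<cc[i][0]<440])
```

```text
[405, 243, 16, 32, 329] [412.  258.6] [100.2] [[ 486.6 -183.4   32. ]]
[422, 243, 17, 31, 329] [429.9 258. ] [110.2] [[ 487.7 -193.4   32. ]]
[439, 243, 18, 31, 348] [447.2 258. ] [120.3] [[ 488.2 -203.5   32. ]]
[455, 243, 19, 31, 354] [463.8 257.8] [130.2] [[ 489.  -213.4   32. ]]
[163, 244, 20, 31, 357] [172.6 258.9] [-29.6] [[476.5 -54.   32. ]]
[180, 244, 19, 31, 346] [189.2 259. ] [-19.7] [[477.3 -63.9  32. ]]
[198, 244, 18, 31, 336] [206.4 259.1] [-9.6] [[478.2 -73.9  32. ]]
[216, 244, 17, 32, 333] [224.1 259.2] [0.3] [[479.  -83.8  32. ]]
[236, 244, 14, 32, 317] [242.4 259.3] [10.4] [[479.7 -93.9  32. ]]
[255, 244, 13, 32, 299] [261.  259.3] [20.4] [[ 480.5 -103.8   32. ]]
[344, 269, 15, 7, 85] [350.8 272.4] [68.2] [[ 471.4 -152.6   32. ]]
[283, 270, 15, 6, 81] [289.6 272.7] [34.6] [[ 468.8 -119.    32. ]]
100 [318] [350]
[55.7] [50.5 60.9]
150 [319] [347]
[55.9] [50.8 61. ]
200 [319] [344]
[55.9] [50.8 61.1]
220 [319] [343]
[56.] [50.8 61.3]
saddle edges z50 [31.5 81.4]
[(array([361., 301.]), np.int32(93))]
```

```bash
python3 -m inch '[[[0,0,0,0.2,-3,0,0.3],[0,0,0,0.5,-6.5,0,0.3],[0,0,0,0.7,-9.3,0,0.3],[0,0,0,0.7,-9.3,0,0.3],[0,0,0,0.7,-9.3,0,0.38],[0,0,0,0.8,-10.3,0,0.41],[0,0,0,0.9,-11.5,0,0.44],[0,0,0,1,-12.7,0,0.47],[0,0,0,1.1,-13.9,0,0.5],[0,0,0,1.2,-14.8,0,0.53],[0,0,0,1.2,-14.8,0,0.58],[0,0,0,1.2,-14.8,0,0.62]]]' 40
python3 - <<'E'
from m2 import *
import pickle
e=np.array([.078,-.997]); T0=np.array([475.1,-33.7]); Y=lambda P:(-50+(np.atleast_2d(P)[:,:2]-T0)@e).round(1)
c=cal("wrist"); p,d=grab_frame("wrist"); cv2.imwrite("pics/wrist6.png",p); g=cv2.cvtColor(p,cv2.COLOR_BGR2GRAY)
for v in (100,150,200):
    us=[u for u in range(270,380) if g[v,u]>150]
    if us: print(v,us[0],us[-1],Y(onz("wrist",((us[0]+us[-1])/2,v),36,c)))
s=get_state(); print(Y(s["ee_pos"]))
E
```

```text
clock: 14.35
ee_pos: [497.7, -146.8, 66.4]
eef_rot: [3.138, 0.61, 0.076]
force: [-0.0, -0.3, -0.3]
grip_width: 52.8
finger_force: 0.0
100 301 333 [63.7]
150 303 332 [63.8]
200 305 331 [63.8]
[64.4]
```

View pics/wrist6.png

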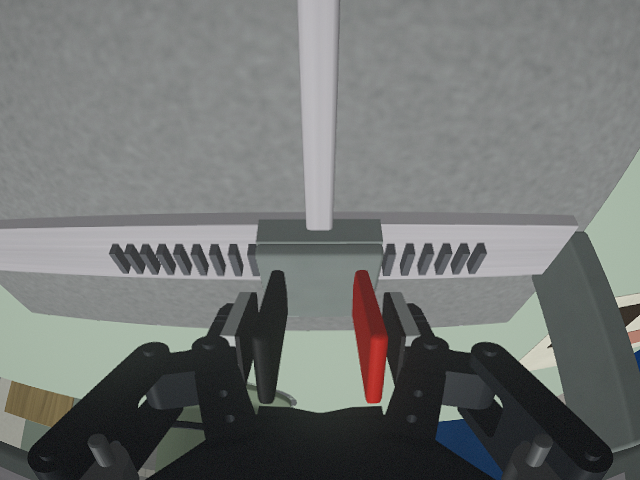

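The plates' gap is now about 68 px at the top against 46 when squeezed (ratio 1.48), so the tab is fully out with the fence at y = 63.8. I'll confirm with a gentle push on the black plate.

```bash
python3 -m inch '[[[0,0,0,0.1,-1.5,0,0.62],[0,0,0,0.2,-2.5,0,0.62],[0,0,0,0.3,-3.5,0,0.62],[0,0,0,0.3,-4.2,0,0.62],[0,0,0,0.4,-4.9,0,0.62],[0,0,0,0.4,-5.6,0,0.62],[0,0,0,0.5,-6.3,0,0.62]]]'
python3 -m inch '[[[0,0,0,0.1,-0.7,0,0.62],[0,0,0,0.1,-1.4,0,0.62],[0,0,0,0.1,-1.4,0,0.62]]]'
```

```text
clock: 15.1
ee_pos: [498.4, -153.0, 66.4]
eef_rot: [3.138, 0.61, 0.076]
force: [-1.3, 1.9, 1.4]
grip_width: 52.8
finger_force: 1.0
clock: 15.4
ee_pos: [498.4, -153.4, 66.4]
eef_rot: [3.14, 0.61, 0.077]
force: [-0.9, 8.7, 3.1]
grip_width: 52.8
finger_force: 4.7
```

```bash
python3 -m inch '[[[0,0,0,0.1,-1,0,0.62],[0,0,0,0.2,-2,0,0.62],[0,0,0,0.2,-2,0,0.62]]]'
```

```text
clock: 15.7
ee_pos: [498.4, -153.8, 66.3]
eef_rot: [-3.14, 0.611, 0.079]
force: [-2.9, 20.3, 7.9]
grip_width: 53.1
finger_force: 10.0
```

The fence stops hard (20 N, no further movement): locked. Backing off and checking.

```bash
python3 -m inch '[[[0,0,0,-0.3,4,0,0.62],[0,0,0,-0.5,7,0,0.7],[0,0,0,-0.5,7,0,0.75],[0,0,0,-0.5,7,0,0.75],[0,0,0,16,9,24,0.75],[0,0,0,40,11,58,0.75],[0,0,0,65,12,94,0.75],[0,0,0,90,14,130,0.75],[0,0,0,115,16,165,0.75],[0,0,0,140,18,200,0.75],[0,0,0,160,18,230,0.75],[0,0,0,160,18,230,0.75]]]'
python3 - <<'E'
from m2 import *
e=np.array([.078,-.997]); T0=np.array([475.1,-33.7]); Y=lambda P:(-50+(np.atleast_2d(P)[:,:2]-T0)@e).round(1)
for n in("wrist","scene"):
    c=cal(n); p,d=grab_frame(n); cv2.imwrite(f"pics/{n}7.png",p); C=cloud(n,d,c)
    h=cv2.cvtColor(p,cv2.COLOR_BGR2HSV); g=cv2.cvtColor(p,cv2.COLOR_BGR2GRAY)
    for q,z in(("y",22),("r",30)):
        m=cv2.inRange(h,*HS[q]) if q=="y" else cv2.inRange(h,(0,110,50),(10,255,255))|cv2.inRange(h,(170,110,50),(180,255,255)); k,L,S,cc=cv2.connectedComponentsWithStats(m)
        for i in range(1,k):
            if S[i,4]>3:
                P=onz(n,np.argwhere(L==i)[:,::-1],z,c).mean(0)
                if abs(Y(P)[0]-60)<50 and 400<P[0]<700: print(n,q,cc[i].round(),S[i,4],P.round(1),Y(P),"cloud",np.median(C[L==i],0).round(1),Y(np.median(C[L==i],0)))
E
```

```text
clock: 16.9
ee_pos: [643.5, -139.1, 278.7]
eef_rot: [3.133, 0.601, 0.077]
force: [-0.2, -2.0, -0.9]
grip_width: 64.1
finger_force: 0.0
wrist y [313.  22.] 443 [ 675.9 -132.3   22. ] [63.9] cloud [ 676.2 -132.3   22.4] [63.9]
wrist r [316.  61.] 33 [ 639.3 -137.6   30. ] [66.4] cloud [ 638.2 -137.5   31.5] [66.2]
wrist r [335. 201.] 251 [ 452.2 -175.1   30. ] [89.2] cloud [ 523.1 -164.8  100.5] [84.5]
scene y [291. 242.] 50 [ 673.8 -129.1   22. ] [60.6] cloud [ 672.7 -129.6   21. ] [61.]
```

View pics/wrist7.png

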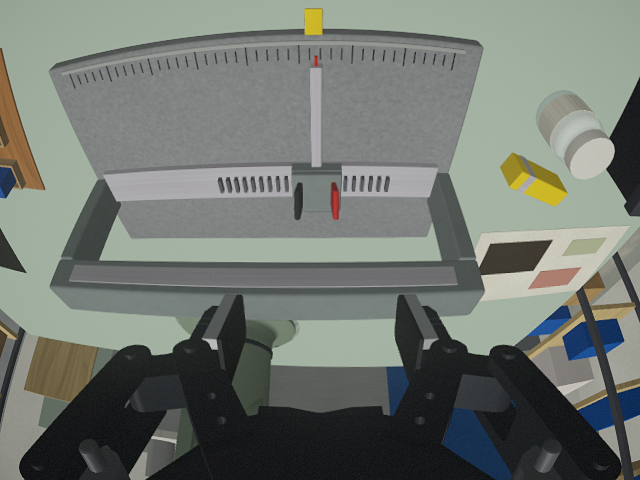

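The wrist view shows the pointer (316,61) opposite the flag (313,22), 2.5 mm off along y. The tab (335,201) is fully out, and the jar and yellow block are where they started.

```bash
python3 -c "from station import *; print(close_job())"
```

```text
the job is handed in; nothing more can be done
None
```

The blue block is upright and seated in its blue-label slot, and the fence is locked in a notch with its pointer about 2.5 mm from the flag's middle; a push of about 20 N met a hard stop, and the job was handed in at about 17 s.

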